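# Start the crank bolt of a stacking jig

### The arm

A 6-joint arm with a two-finger parallel gripper is mounted at the origin on the work surface. World frame = base frame: x ahead of the robot, y to its left, z up, the work surface at z = 0. Lengths are in mm, angles in rad, forces in N, time in s.
With the tool pointing down it reaches from about 275 to 725 mm from the base axis. Payload 5.6 kg.
Tool frame: the origin (TCP) lies on the centre line of the jaws, within the pads' length; the fingertips stand 25 mm ahead of it and the grasp point (between the pads) lies 6 mm ahead of it (manip.tip_reach is the distance from the TCP to the fingertips, in mm); z points along the fingers, y is the direction in which the jaws open and shut (so a half turn about z gives the same grasp; the last joint's range is limited). The gripper opens to 85 mm and grips with 20 to 120 N. Pads are 22 mm wide; open, the fingers measure 114 mm over their backs; the gripper's body (76 mm by 85 mm) begins 54 mm behind the grasp point. The pads swing forward as they close: fully open they stand 13 mm farther back than shut.
Start: joints at [1.484, 0.255, 0.108, 0, -1.424, -0.285], TCP at [199.784, 512.425, 256.283] pointing down, gripper open.
Joint ranges: [-2.95, 2.95], [-1.21, 1.97], [-1.09, 1.5], [-2.87, 1.71], [-2.94, -0.07], [-3.05, 3.05]. Speed limits (rad/s): [2.57, 2.57, 3.14, 3.14, 3.14, 3.14].

### API

Orientations are given as a unit quaternion [w, x, y, z].
In Python, from station import manip gives the robot as it stands.
- The arm moves only by the tool play_rows, never from a script. Its argument "plan" is a list of rows, each a list of 7 numbers: the opening, from 0 (shut) to 1 (fully open), then the shift along the world's x, y, z in units of 25 mm (1.0 is 25 mm), then the turn, a rotation vector about the world's x, y, z in rad. A call has 1 to 8 rows; each row shifts and turns the commanded pose from where the row before left it; what a row does not reach is not made up. A row lasts 1/10 s, in which the tool goes at most 50 mm and 8.59 degrees, less where a joint would pass 70% of its speed; a pose out of reach is approached as far as the arm can. A call is refused whole if a number of a shift passes 1 or a number of a turn 0.15, either way. A call with a gripper value outside its range is refused whole. The fingers move at their own pace and stop on an object; "grip_force" is the grip in N (left out, the last holds). Time passes only in rows, so rows that do not move let the fingers close. It gives the time, the measured TCP pose, the force and the opening at its end, in the units of the state.
- manip.read_state(): the state, without advancing time (a new reading comes with each control period).
- manip.camera(name): name is "scene" or "top"; returns the picture (420x560x3 uint8, blue, green, red); there is no depth.
- manip.camera_model(name): a dict with "fov_y" (degrees; the focal length in pixels is half the picture's height over the tangent of half this angle, whatever the lens; pixels are square), "cx", "cy" (the principal point, pixels), "extrinsics" (4x4, takes a point from world to camera coordinates). Camera axes: x right, y down, z forward; pixel columns grow to the right and rows downward; lengths in mm; the calibration is good to about 2 mm. A picture is of the moment at which its call begins. camera_model takes no time and is no camera call.
- manip.close_job(): hands the job in, once; it reports no verdict.
The state is a dict: "clock": time; "joints": joint angles; "qd": joint speeds; "joint_torque": joint torques, N m; "eef_pos": TCP position; "eef_rot": TCP orientation; "contact_force": force on the tool from outside, world axes, zero at the start; "ft_torque": the same for the moment, N m; "finger_gap": opening from 0.0 (shut) to 1.0 (fully open).
Only numpy, scipy, OpenCV 4.12 (cv2) and the standard library are available. Lean on these libraries where they do the work, as an engineer would, in place of code of your own. Each camera call takes 0.05 s, during which the arm holds its last target. There are 200 camera calls.

### The job

The crank bolt of the stacking jig is resting loose on top of the thread of its boss. Take the crank's black upright knob and crank backward (anticlockwise from above) until the bolt drops one thread, then crank forward (clockwise) one full turn from the drop so that the thread is started. Finish still gripping the knob and holding the crank still there, and leave the other things on the table where they are.

Things in the scene. Friction and masses are not known exactly. Their poses are not given: they have to be found in the camera images.
- axis (a point): point on the vertical axis of crank and bolt, 150 mm above the table, fixed in the jig (130 x 250 mm aluminium base, two posts, grey bridge 50 mm wide and 250 mm long, top at 105 mm). Its x axis is the jig's x axis, its y axis runs along the bridge; the jig is turned up to 0.5 rad
- crank (a joint): angle of the crank (rad), positive backward (anticlockwise from above). At c the knob is 75 mm from the axis in the direction jig yaw + pi + c (at 0 along the jig's -x axis). Turns from -5.5 to 8 between stops, at constant height, drags lightly (under 0.2 N m), stays where it is left. At the start between -1.6 and 1.6
- bolt (a joint): the bolt's drop into the thread (m): within 0.002 of 0 while it rests on top of the first thread, 0.012 once it has dropped, and so it stays when turned forward. The bolt (pitch 12 mm) turns with the crank, rises 12 mm per turn backward and sinks 12 mm per turn forward; it drops by its own weight, the hand feels little. The drop comes after 1.2 to 5.4 rad of backward turning
- knob: upright black knob at the end of the crank arm, 28 mm across, 48 mm tall, from 125 to 173 mm above the table; it spins freely about its own vertical axis, so the gripper need not turn while it is led round the circle of 75 mm radius. Origin: centre of its underside
- knob_mid (a point): centre of the knob, 28 mm above its underside, 153 mm above the table: where to grip it from above
- bolt_top (a point): centre of the top of the bolt's round steel head, 28 mm wide, above the crank's hub; 157 to 163 mm above the table at the start, seen to drop about 12 mm when the bolt drops, and sinking 12 mm more in the turn forward
- part_tray: white tray 130 x 200 x 14 mm with rows of small brass pieces fixed on it; bystander; origin centre of underside
- dish: small steel bowl, 90 mm wide, 35 mm high; bystander; origin centre of underside
- driver: screwdriver lying on the table; bystander
- brush: small hand brush lying on the table; bystander
- jar: white jar 56 mm wide, 75 mm high; bystander; origin centre of underside
- bin: open grey bin 120 x 160 x 60 mm; bystander; origin centre of underside
- gauge_block: steel block 30 x 60 x 20 mm; bystander; origin centre of underside

How it is judged (in metres and radians):
On the way, in this order (a step that is already met when the one before it is completed fails the run):
1. the crank was turned backward and the bolt has dropped one thread (value of joint crank above 2 rad and value of joint bolt above 0.01 m), for 0.1 s.
2. the bolt is turned forward about one turn into the thread, knob gripped (value of joint bolt above 0.01 m and height (world z) of bolt_top between 0.138 and 0.146 m and contact force between the fingers and knob above 2 N), for 0.2 s.
At the end, for the whole second after the job is handed in: The bolt has dropped (joint bolt above 10 mm) and its top stands 138 to 146 mm above the table, which is one turn forward from the drop, within a quarter turn at least; the crank stands still (under 0.1 rad/s) and the fingers still grip its knob with more than 2 N (all of step 2 and velocity of joint crank between -0.1 and 0.1 rad/s); the arm keeps its last pose, push and grip.
It fails at once if another thing on the table was pushed away by more than 30 mm (distance of any of part_tray, dish, driver, brush, jar, bin, gauge_block from where it was at the start of the episode above 0.03 m).
It also fails if it takes over 72 s, if anything falls off the work surface, if the arm or the gripper's body presses on something with over 40 N, if the wrist force passes 120 N, or if a joint passes its speed limit or range.

## Working session

There is one attempt and no reset: what is moved stays moved. The work goes in short steps, Python scripts to look and compute and a tool call to move; the robot and the scene stay as the last step left them, time stands still between calls to the robot, and variables do not carry over. Pictures are saved under pics/ and viewed, about 8 in all and at most 12, crops included, and the job is handed in when it is done.

Besides the shell and the picture viewer there is one more tool, called after "Request:" in YAML: its name, and indented under it one key for each argument. play_rows: Moves the arm, as the interface text tells. Its arguments: {"type":"object","properties":{"plan":{"type":"array","items":{"type":"array","items":{"type":"number"}}},"grip_force":{"type":"number"}},"required":["plan"]}

```bash
mkdir -p pics
cat > h.py <<'E'
import numpy as np, cv2
from station import manip
def grab(n,f=None):
    im=np.array(manip.camera(n)); 
    if f: cv2.imwrite('pics/'+f,im)
    return im
def K(n):
    m=manip.camera_model(n); f=210/np.tan(np.radians(m['fov_y'])/2); return m,f
def ray(n,u,v,z):
    m,f=K(n); T=np.array(m['extrinsics']); R,t=T[:3,:3],T[:3,3]
    c=-R.T@t; d=R.T@np.array([(u-m['cx'])/f,(v-m['cy'])/f,1]); return c+d*(z-c[2])/d[2]
def proj(n,p):
    m,f=K(n); T=np.array(m['extrinsics']); q=T[:3,:3]@np.array(p)+T[:3,3]; return m['cx']+f*q[0]/q[2], m['cy']+f*q[1]/q[2]
E
python3 - <<'E'
from h import *
a=grab('scene','s0.png');b=grab('top','t0.png')
print(manip.camera_model('scene'),manip.camera_model('top'))
print(manip.read_state())
E
```

```text
{'fov_y': 46.347241840917405, 'cx': 279.4694534057352, 'cy': 215.14177070832022, 'extrinsics': array([[-5.88090820e-01,  8.08686071e-01, -1.32675012e-02,
         2.70444413e+02],
       [ 6.10942327e-01,  4.33419043e-01, -6.62493325e-01,
        -2.06077980e+02],
       [-5.29998736e-01, -3.97711921e-01, -7.48950311e-01,
         1.60663320e+03],
       [ 0.00000000e+00,  0.00000000e+00,  0.00000000e+00,
         1.00000000e+00]])} {'fov_y': 51.83159162231432, 'cx': 280.28172634136587, 'cy': 211.7941094363539, 'extrinsics': array([[ 3.93387812e-03, -9.99953257e-01, -8.83221682e-03,
        -8.41565534e+00],
       [-9.90410071e-01, -2.67625690e-03, -1.38133011e-01,
         5.02180674e+02],
       [ 1.38102917e-01,  9.29091492e-03, -9.90374305e-01,
         1.26899173e+03],
       [ 0.00000000e+00,  0.00000000e+00,  0.00000000e+00,
         1.00000000e+00]])}
{'clock': 0.1, 'joints': array([ 1.48359592e+00,  2.55679885e-01,  1.07147798e-01, -4.09097235e-04,
       -1.42384441e+00, -2.84633736e-01]), 'qd': array([-5.27102350e-05, -2.70689230e-03,  3.26585606e-03,  1.73192359e-03,
        9.16661881e-04,  4.75019814e-04]), 'joint_torque': array([-3.06449474e-03, -3.87602413e+01,  2.38475507e+01,  5.37786081e+00,
       -3.75047428e-03,  6.66451257e-06]), 'eef_pos': array([199.62013206, 512.0924593 , 255.49783588]), 'eef_rot': array([ 8.06179337e-04,  9.82761252e-01, -1.84877408e-01, -1.23467223e-04]), 'contact_force': array([ 0.31419865,  0.15888654, -0.38228494]), 'ft_torque': array([-0.04379559,  0.0457819 , -0.05092043]), 'finger_gap': 0.9992945529255988}
```

View pics/t0.png

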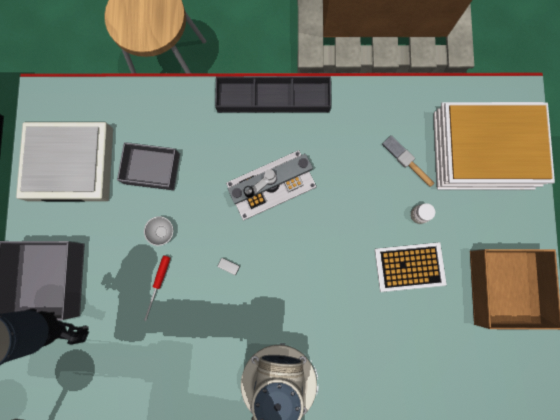

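View pics/s0.png

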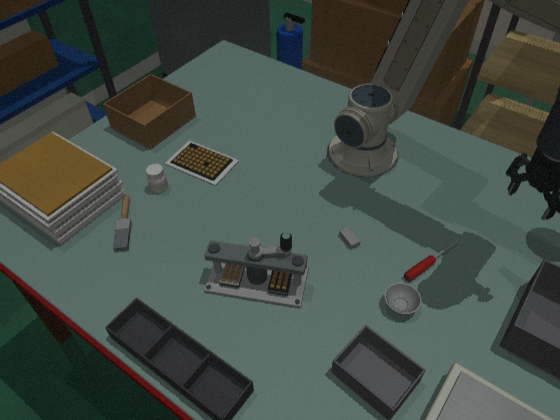

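The top view shows the jig at about (270,185), the bolt head near (271,175) and the dark knob near (249,190). In the scene view the bolt is near (255,245) and the knob near (286,240).

Run:
```python
from h import *
a=cv2.imread('pics/t0.png')[145:225,220:325];b=cv2.imread('pics/s0.png')[225:310,200:315]
A=cv2.resize(a,None,fx=5,fy=5,interpolation=2);B=cv2.resize(b,None,fx=5,fy=5,interpolation=2)[:, :]
w=max(A.shape[1],B.shape[1])
cv2.imwrite('pics/c0.png',cv2.resize(np.hstack([A[:400],B[:400]]),(800,int(800*400/(A.shape[1]+B.shape[1])))))
for n,(k,bo) in dict(top=((249,190),(271,175)),scene=((286,236),(255,243))).items():
    print(n,'knobtop',ray(n,*k,173),'bolt',ray(n,*bo,160))
```

```text
top knobtop [542.4469174   77.11891631 173.        ] bolt [587.12655397  18.07741219 160.        ]
scene knobtop [545.55081037  84.15125512 173.        ] bolt [596.70382245  30.690659   160.        ]
```

View pics/c0.png

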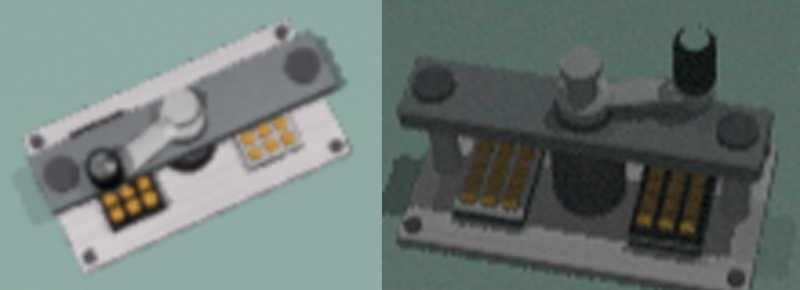

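The crop (3.64x) shows the knob top at (105,165), the bolt top at (181,105) and the bridge discs at (62,173) and (302,65). In the scene half the bolt top is at (199,57) and the knob top at (312,38).

Run:
```python
from h import *
s=800/220/1.0/1.0; s=800/1100*5
T=lambda x,y:(220+x/s,145+y/s)
S=lambda x,y:(200+(x-382)/s,225+y/s)
d1=ray('top',*T(62,173),105);d2=ray('top',*T(302,65),105)
yd=d1-d2;yaw=np.arctan2(-yd[0],yd[1]);print('axis from discs',(d1+d2)/2,np.linalg.norm(yd),'yaw',yaw)
e1=ray('scene',*S(434,83),105);e2=ray('scene',*S(738,130),105)
yd=e2-e1;print('scene discs',(e1+e2)/2,np.linalg.norm(yd),np.arctan2(-yd[0],yd[1]))
def tri(a,b):
    A=[];B=[]
    for n,(u,v) in (('top',a),('scene',b)):
        m,f=K(n);E=np.array(m['extrinsics'])
        for c,r in (((u-m['cx'])/f,0),((v-m['cy'])/f,1)):
            q=c*E[2]-E[r];A.append(q[:3]);B.append(-q[3])
    return np.linalg.lstsq(np.array(A),np.array(B),rcond=None)[0]
b=tri(T(181,105),S(581,57));k=tri(T(105,165),S(694,38))
print('bolt',b,'knob',k)
for nm,kk,bb in(('top',ray('top',*T(105,165),173),ray('top',*T(181,105),160)),('scene',ray('scene',*S(694,38),173),ray('scene',*S(581,57),160))):
    d=kk-bb;print(nm,kk,bb,np.hypot(d[0],d[1]),'ang',np.arctan2(d[1],d[0]))
st=manip.read_state();print('jaw axis',st['eef_rot'])
```

```text
axis from discs [591.76868154  22.11113787 105.        ] 209.18958859304732 yaw 0.4334478587693627
scene discs [590.89339928  24.45855319 105.        ] 210.94087921921965 0.4299785570349179
bolt [590.2330369   22.77943453 156.60078103] knob [541.6549043   79.05217012 167.621405  ]
top [541.41110734  77.4440363  173.        ] [590.29126821  21.47952803 160.        ] 74.3054258605658 ang 2.288727109712228
scene [544.4670902   82.79892156 173.        ] [591.54978149  25.84916302 160.        ] 73.89218373330297 ang 2.2616313164444533
jaw axis [ 8.06179337e-04  9.82761252e-01 -1.84877408e-01 -1.23467223e-04]
```

Both views agree: axis ≈ (591,23), yaw 0.43, knob ≈ (542,79.5), c ≈ -1.29, radius ≈ 74 mm. Setting out above the knob.

Request:
play_rows:
  plan:
    - [1,0.7,-0.9,0,0,0,0]
    - [1,0.7,-0.9,0,0,0,0]
    - [1,0.7,-0.9,0,0,0,0]
    - [1,0.7,-0.9,0,0,0,0]
    - [1,0.7,-0.9,0,0,0,0]
    - [1,0.7,-0.9,0,0,0,0]
    - [1,0.7,-0.9,0,0,0,0]
    - [1,0.7,-0.9,0,0,0,0]
  grip_force: 50

```text
clock: 0.9
eef_pos: [340.2, 331.2, 255.9]
eef_rot: [0.0, 0.983, -0.185, -0.0]
contact_force: [-0.5, -0.2, -0.3]
finger_gap: 1.003
```

Request:
play_rows:
  plan:
    - [1,0.7,-0.9,0,0,0,0]
    - [1,0.7,-0.9,0,0,0,0]
    - [1,0.7,-0.9,0,0,0,0]
    - [1,0.7,-0.9,0,0,0,0]
    - [1,0.7,-0.9,0,0,0,0]
    - [1,0.7,-0.9,0,0,0,0]
    - [1,0.7,-0.9,0,0,0,0]
    - [1,0.7,-0.9,0,0,0,0]

```text
clock: 1.7
eef_pos: [480.1, 151.3, 255.9]
eef_rot: [0.0, 0.983, -0.185, -0.0]
contact_force: [1.2, 0.9, 0.0]
finger_gap: 0.999
```

Request:
play_rows:
  plan:
    - [1,0.7,-0.9,0,0,0,0]
    - [1,0.7,-0.9,0,0,0,0]
    - [1,0.7,-0.7,0,0,0,0]
    - [1,0.38,-0.2,0,0,0,0]
    - [1,0,0,0,0,0,0]
    - [1,0,0,0,0,0,0]

```text
clock: 2.3
eef_pos: [541.4, 85.3, 255.9]
eef_rot: [0.0, 0.983, -0.185, -0.0]
contact_force: [0.0, 0.3, -0.8]
finger_gap: 0.999
```

Run:
```python
from h import *
a=grab('scene','s1.png')
s=manip.read_state();print(s['eef_pos'],s['eef_rot'],s['contact_force'],manip.tip_reach)
cv2.imwrite('pics/c1.png',cv2.resize(a[150:310,200:350],None,fx=3.6,fy=3.6,interpolation=2))
```

```text
[541.30321595  85.54099915 256.14442292] [-3.82523735e-05  9.82824172e-01 -1.84544291e-01 -2.23073305e-04] [-0.26058913  0.94845421 -0.54493211] 25.0
```

View pics/c1.png

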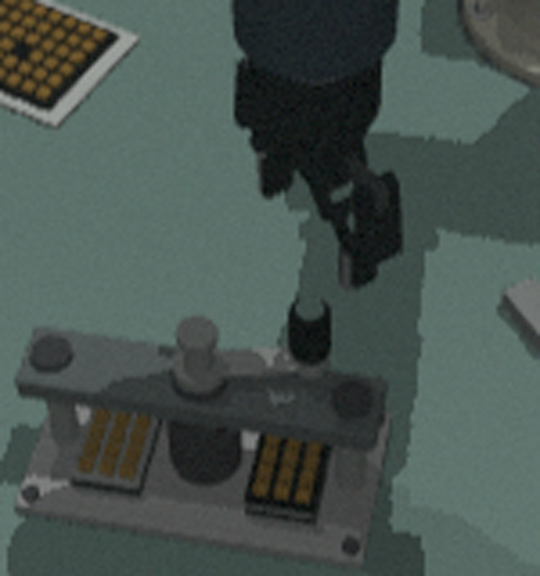

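The open gripper hangs over the knob (310,330 in the crop) with the bolt clear at (197,340). Descending and gripping.

Request:
play_rows:
  plan:
    - [1,0,-0.24,-0.6,0,0,0]
    - [1,0,0,-0.8,0,0,0]
    - [1,0,0,-0.8,0,0,0]
    - [1,0,0,-0.8,0,0,0]
    - [1,0,0,-0.5,0,0,0]
    - [1,0,0,-0.3,0,0,0]
    - [1,0,0,0,0,0,0]

```text
clock: 3.05
eef_pos: [541.3, 79.2, 160.8]
eef_rot: [0.0, 0.983, -0.185, -0.001]
contact_force: [0.0, -0.3, -0.2]
finger_gap: 0.998
```

Request:
play_rows:
  plan:
    - [0.3,0,0,0,0,0,0]
    - [0.1,0,0,0,0,0,0]
    - [0,0,0,0,0,0,0]
    - [0,0,0,0,0,0,0]
    - [0,0,0,0,0,0,0]
    - [0,0,0,0,0,0,0]
    - [0,0,0,0,0,0,0]
    - [0,0,0,0,0,0,0]

```text
clock: 3.85
eef_pos: [542.2, 79.2, 162.0]
eef_rot: [-0.0, 0.983, -0.185, 0.001]
contact_force: [-1.6, 1.9, 5.0]
finger_gap: 0.31
```

Run:
```python
from h import *
a=grab('scene','s2.png');t=grab('top','t2.png')
s=manip.read_state();print(s['eef_pos'],s['contact_force'],s['finger_gap'])
A=cv2.resize(a[200:300,210:310],None,fx=4,fy=4,interpolation=2);B=cv2.resize(t[140:240,220:320],None,fx=4,fy=4,interpolation=2)
cv2.imwrite('pics/c2.png',np.hstack([A,B]))
```

```text
[542.24574334  79.24671071 162.05895238] [-0.99489822  2.02803944  5.40395627] 0.3077560513328576
```

View pics/c2.png

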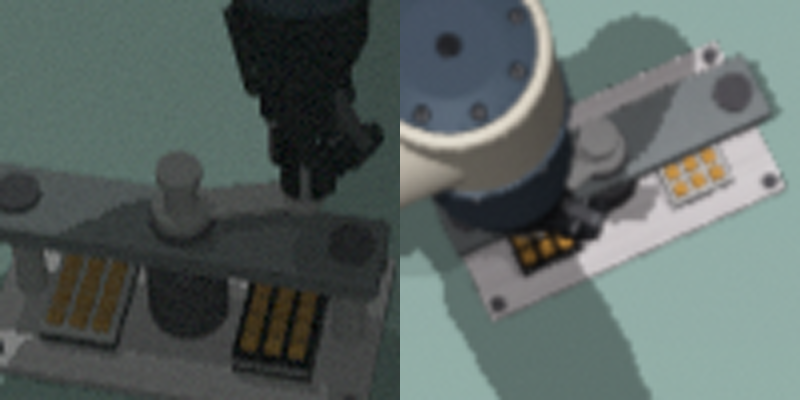

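The knob is gripped at opening 0.31 (about 26 mm), with the bolt head visible at scene px (255,241). Next: a bolt-height tracker and the circle increments.

```bash
cat >> h.py <<'E'
C=np.array([591.2,22.9])
def rows(phi,d,n):
    p=phi+d*np.arange(n+1); q=C+75*np.c_[np.cos(p),np.sin(p)]
    return np.round(np.diff(q,axis=0)/25,2).tolist()
def track(im):
    up=lambda x:cv2.resize(cv2.GaussianBlur(cv2.cvtColor(x,6),(3,3),0),None,fx=8,fy=8,interpolation=2)
    ref=up(cv2.imread('pics/s2.png')[232:252,245:265]); r=cv2.matchTemplate(up(im[222:272,235:275]),ref,5)
    _,v,_,l=cv2.minMaxLoc(r); px=(l[1]-80)/8
    return px,(l[0]-80)/8,v
def look(f=None):
    s=manip.read_state(); d=s['eef_pos'][:2]-C
    print('pos',s['eef_pos'].round(1),'phi',np.arctan2(d[1],d[0]).round(3),'r',np.hypot(*d).round(1),'F',s['contact_force'].round(1),'gap',round(s['finger_gap'],3),'t',s['clock'])
    print('track',track(grab('scene',f)),'px/mm',proj('scene',[591,23,150])[1]-proj('scene',[591,23,151])[1])
E
python3 - <<'E'
from h import *
look()
for k in range(5): print(k,rows(2.286+1.2*k,.15,8))
E
```

```text
pos [542.2  79.2 162.1] phi 2.286 r 74.6 F [-1.   2.   5.4] gap 0.308 t 3.95
track (0.0, 0.0, 0.9979715347290039) px/mm 0.2599553022150758
0 [[-0.32, -0.32], [-0.27, -0.36], [-0.21, -0.4], [-0.15, -0.43], [-0.08, -0.44], [-0.01, -0.45], [0.05, -0.45], [0.12, -0.43]]
1 [[0.18, -0.41], [0.24, -0.38], [0.3, -0.34], [0.34, -0.29], [0.38, -0.24], [0.41, -0.18], [0.44, -0.11], [0.45, -0.05]]
2 [[0.45, 0.02], [0.44, 0.09], [0.42, 0.15], [0.39, 0.21], [0.36, 0.27], [0.31, 0.32], [0.26, 0.37], [0.2, 0.4]]
3 [[0.14, 0.43], [0.08, 0.44], [0.01, 0.45], [-0.06, 0.45], [-0.12, 0.43], [-0.19, 0.41], [-0.25, 0.38], [-0.3, 0.34]]
4 [[-0.35, 0.29], [-0.38, 0.23], [-0.42, 0.17], [-0.44, 0.11], [-0.45, 0.04], [-0.45, -0.03], [-0.44, -0.09], [-0.42, -0.16]]
```

Request:
play_rows:
  plan:
    - [0,-0.32,-0.32,0,0,0,0]
    - [0,-0.27,-0.36,0,0,0,0]
    - [0,-0.21,-0.4,0,0,0,0]
    - [0,-0.15,-0.43,0,0,0,0]
    - [0,-0.08,-0.44,0,0,0,0]
    - [0,-0.01,-0.45,0,0,0,0]
    - [0,0.05,-0.45,0,0,0,0]
    - [0,0.12,-0.43,0,0,0,0]

```text
clock: 4.8
eef_pos: [523.5, -2.3, 162.1]
eef_rot: [-0.002, 0.983, -0.185, 0.004]
contact_force: [12.3, 7.0, -3.6]
finger_gap: 0.31
```

```bash
python3 -c "
from h import *
look('s3.png')"
```

```text
pos [523.5  -2.3 162.1] phi -2.786 r 72.2 F [12.3  7.  -3.6] gap 0.31 t 4.8
track (0.625, 0.125, 0.692894697189331) px/mm 0.2599553022150758
```

Run:
```python
from h import *
look('s4.png')
L=[cv2.resize(cv2.imread('pics/'+f)[222:267,235:280],None,fx=8.5,fy=8.5,interpolation=0) for f in('s2.png','s4.png')]
cv2.imwrite('pics/c3.png',np.hstack(L))
```

```text
pos [524.   -3.4 162.1] phi -2.769 r 72.2 F [12.5  2.3 -2. ] gap 0.313 t 4.85
track (9.75, 10.0, 0.6858261823654175) px/mm 0.2599553022150758
```

View pics/c3.png

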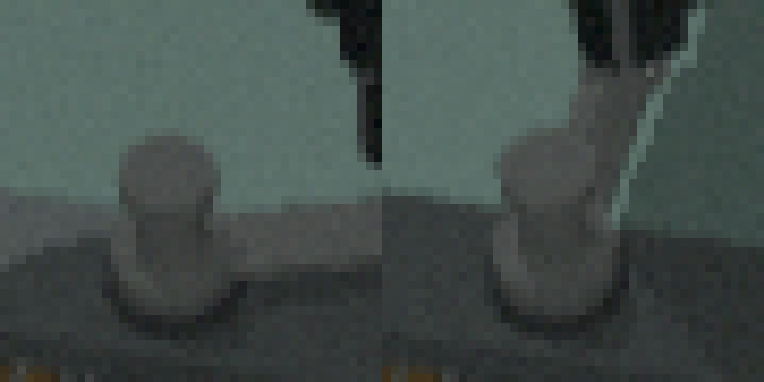

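The head rose about 1 px (top edge from row 238 to row 237), so no drop yet. The radial force says the true centre is a little towards +x, so I use (593,24).

```bash
sed -i 's/^C=.*/C=np.array([593,24.])/' h.py
cat >> h.py <<'E'
def prof(f):
    g=cv2.imread('pics/'+f).astype(float).mean(2)[230:268,252:258].mean(1); print(f,g.round().astype(int).tolist())
E
python3 - <<'E'
from h import *
prof('s2.png');prof('s4.png')
phi=3.5;q=C+75*np.array([np.cos(phi),np.sin(phi)]);print('corr',(q-[520.3,-2.5])/25)
for k in range(4): print(k,rows(phi+1.2*k,.15,8))
E
```

```text
s2.png [102, 102, 102, 102, 101, 101, 102, 96, 82, 76, 77, 77, 77, 77, 77, 77, 70, 61, 62, 61, 61, 61, 62, 63, 66, 67, 66, 63, 56, 41, 34, 38, 51, 52, 48, 43, 44, 42]
s4.png [102, 103, 101, 100, 100, 100, 93, 82, 78, 77, 77, 78, 78, 77, 76, 73, 66, 62, 61, 62, 60, 60, 61, 63, 65, 66, 64, 62, 56, 42, 34, 40, 53, 54, 48, 48, 46, 42]
corr [0.09862994 0.00765032]
0 [[0.19, -0.41], [0.25, -0.38], [0.3, -0.33], [0.35, -0.29], [0.39, -0.23], [0.42, -0.17], [0.44, -0.11], [0.45, -0.04]]
1 [[0.45, 0.03], [0.44, 0.09], [0.42, 0.16], [0.39, 0.22], [0.35, 0.28], [0.31, 0.33], [0.26, 0.37], [0.2, 0.4]]
2 [[0.14, 0.43], [0.07, 0.44], [0.0, 0.45], [-0.06, 0.45], [-0.13, 0.43], [-0.19, 0.41], [-0.25, 0.37], [-0.3, 0.33]]
3 [[-0.35, 0.28], [-0.39, 0.23], [-0.42, 0.17], [-0.44, 0.1], [-0.45, 0.04], [-0.45, -0.03], [-0.44, -0.1], [-0.42, -0.16]]
```

The profile tracker works: the lower disc edge moved up 0.6 px, or 2.3 mm, which is exactly the expected rise.

Request:
play_rows:
  plan:
    - [0,0.29,-0.41,0,0,0,0]
    - [0,0.25,-0.38,0,0,0,0]
    - [0,0.3,-0.33,0,0,0,0]
    - [0,0.35,-0.29,0,0,0,0]

```text
clock: 5.3
eef_pos: [551.4, -37.3, 162.0]
eef_rot: [-0.002, 0.983, -0.185, 0.002]
contact_force: [4.2, 9.4, 4.1]
finger_gap: 0.319
```

```bash
python3 -c "
from h import *
look('s5.png');prof('s5.png')"
```

```text
pos [551.4 -37.3 162. ] phi -2.167 r 74.1 F [4.2 9.4 4.1] gap 0.319 t 5.3
track (10.0, 10.0, 0.7579813003540039) px/mm 0.2599553022150758
s5.png [103, 104, 103, 102, 103, 101, 91, 70, 66, 68, 66, 66, 66, 66, 67, 67, 64, 63, 61, 62, 62, 62, 63, 63, 65, 65, 66, 63, 57, 43, 33, 39, 50, 51, 47, 47, 47, 42]
```

Request:
play_rows:
  plan:
    - [0,0.39,-0.23,0,0,0,0]
    - [0,0.42,-0.17,0,0,0,0]
    - [0,0.44,-0.11,0,0,0,0]
    - [0,0.45,-0.04,0,0,0,0]

```text
clock: 5.75
eef_pos: [592.8, -50.4, 162.0]
eef_rot: [-0.002, 0.983, -0.185, 0.0]
contact_force: [-2.1, 11.7, 8.1]
finger_gap: 0.311
```

```bash
python3 -c "
from h import *
look('s6.png');prof('s6.png')"
```

```text
pos [592.8 -50.4 162. ] phi -1.574 r 74.4 F [-2.1 11.7  8.1] gap 0.311 t 5.75
track (9.75, 10.0, 0.785537838935852) px/mm 0.2599553022150758
s6.png [103, 99, 98, 93, 91, 85, 78, 68, 67, 66, 67, 67, 66, 68, 68, 66, 63, 63, 63, 62, 63, 63, 64, 65, 66, 66, 66, 63, 58, 42, 34, 36, 48, 51, 48, 47, 47, 42]
```

Still not dropped at 2.4 rad turned (upper edge at rows 236–237). The gripper now shades the head, but the upper edge is still usable.

Request:
play_rows:
  plan:
    - [0,0.45,0.05,0,0,0,0]
    - [0,0.44,0.12,0,0,0,0]
    - [0,0.42,0.16,0,0,0,0]
    - [0,0.39,0.22,0,0,0,0]

```text
clock: 6.2
eef_pos: [634.2, -38.5, 162.0]
eef_rot: [0.0, 0.983, -0.185, -0.0]
contact_force: [-4.6, 2.1, 9.2]
finger_gap: 0.311
```

```bash
python3 -c "
from h import *
look('s7.png');prof('s7.png')"
```

```text
pos [634.2 -38.5 162. ] phi -0.988 r 74.9 F [-4.6  2.1  9.2] gap 0.311 t 6.2
track (10.0, 10.0, 0.7509143948554993) px/mm 0.2599553022150758
s7.png [88, 91, 94, 96, 98, 91, 84, 78, 79, 79, 79, 80, 78, 79, 73, 67, 65, 63, 64, 65, 63, 63, 65, 67, 67, 68, 66, 64, 58, 43, 35, 39, 49, 51, 48, 48, 46, 43]
```

Request:
play_rows:
  plan:
    - [0,0.35,0.28,0,0,0,0]
    - [0,0.31,0.33,0,0,0,0]
    - [0,0.26,0.37,0,0,0,0]
    - [0,0.2,0.4,0,0,0,0]

```text
clock: 6.65
eef_pos: [662.7, -5.1, 162.0]
eef_rot: [0.001, 0.983, -0.185, 0.0]
contact_force: [-1.7, -2.1, 6.1]
finger_gap: 0.312
```

```bash
python3 -c "
from h import *
look('s8.png');prof('s8.png');grab('top','t8.png')
L=[cv2.resize(cv2.imread('pics/'+f)[217:267,230:280],None,fx=5.2,fy=5.2,interpolation=0) for f in('s5.png','s6.png','s7.png','s8.png')]
cv2.imwrite('pics/c4.png',np.vstack([np.hstack(L[:2]),np.hstack(L[2:])]))"
```

```text
pos [662.7  -5.1 162. ] phi -0.396 r 75.5 F [-1.7 -2.1  6.1] gap 0.312 t 6.65
track (10.125, 10.0, 0.7457837462425232) px/mm 0.2599553022150758
s8.png [93, 98, 104, 105, 104, 99, 83, 78, 78, 78, 79, 79, 80, 79, 73, 66, 63, 65, 64, 64, 63, 64, 63, 66, 68, 70, 67, 66, 58, 44, 34, 40, 53, 56, 49, 46, 46, 41]
```

View pics/c4.png

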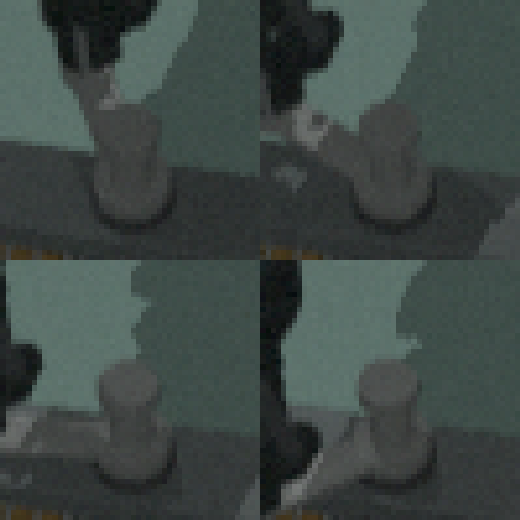

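At 3.6 rad turned the lower disc edge is at 14.6 against 16.1 at the start, so the head is still riding up and has not dropped. Going on.

Request:
play_rows:
  plan:
    - [0,0.14,0.43,0,0,0,0]
    - [0,0.07,0.44,0,0,0,0]
    - [0,0.0,0.45,0,0,0,0]
    - [0,-0.06,0.45,0,0,0,0]

```text
clock: 7.15
eef_pos: [667.3, 40.3, 162.1]
eef_rot: [0.0, 0.983, -0.185, 0.001]
contact_force: [1.1, -1.4, 5.4]
finger_gap: 0.313
```

```bash
python3 -c "
from h import *
look('s9.png');prof('s9.png');grab('top','t9.png')
L=[cv2.resize(cv2.imread('pics/'+f)[y:y+60,235:305],None,fx=5,fy=5,interpolation=0) for f,y in(('s9.png',212),('t8.png',150),('t9.png',150))]
cv2.imwrite('pics/c5.png',cv2.resize(np.hstack(L),(798,228)))"
```

```text
pos [667.3  40.3 162.1] phi 0.216 r 76.1 F [ 1.1 -1.4  5.4] gap 0.313 t 7.15
track (10.875, 10.0, 0.6798112392425537) px/mm 0.2599553022150758
s9.png [91, 90, 87, 89, 90, 92, 100, 104, 109, 113, 114, 115, 117, 112, 95, 64, 63, 62, 62, 62, 61, 62, 62, 63, 66, 78, 88, 88, 83, 61, 26, 25, 29, 32, 32, 32, 32, 32]
```

View pics/c5.png

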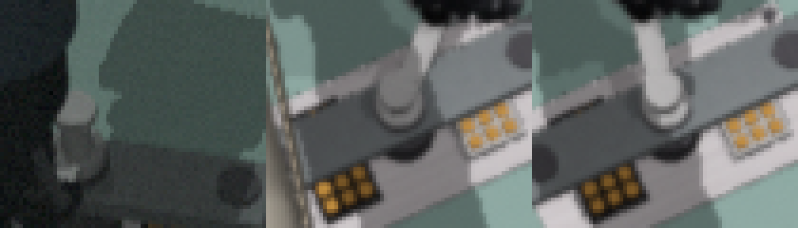

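No drop at 4.2 rad (edge ≈14.3). The arm now starts hiding the head in the scene view, so I turn on through the blocked sector to 5.4 rad in two parts, with a shot in between.

Request:
play_rows:
  plan:
    - [0,-0.13,0.43,0,0,0,0]
    - [0,-0.19,0.41,0,0,0,0]
    - [0,-0.25,0.37,0,0,0,0]
    - [0,-0.3,0.33,0,0,0,0]

```text
clock: 7.65
eef_pos: [645.3, 79.5, 162.1]
eef_rot: [-0.0, 0.983, -0.185, 0.001]
contact_force: [0.9, -0.7, 5.9]
finger_gap: 0.31
```

```bash
python3 -c "
from h import *
look('s10.png');prof('s10.png');grab('top','t10.png')"
```

```text
pos [645.3  79.5 162.1] phi 0.815 r 76.3 F [ 0.9 -0.7  5.9] gap 0.31 t 7.65
track (-8.5, 0.875, 0.7137446999549866) px/mm 0.2599553022150758
s10.png [34, 33, 35, 33, 34, 31, 24, 21, 20, 19, 20, 19, 18, 20, 20, 20, 22, 18, 20, 20, 21, 19, 21, 19, 20, 19, 21, 21, 20, 22, 19, 16, 18, 19, 19, 17, 18, 21]
```

Request:
play_rows:
  plan:
    - [0,-0.35,0.28,0,0,0,0]
    - [0,-0.39,0.23,0,0,0,0]
    - [0,-0.42,0.17,0,0,0,0]
    - [0,-0.44,0.1,0,0,0,0]

```text
clock: 8.15
eef_pos: [605.0, 99.1, 162.1]
eef_rot: [-0.0, 0.983, -0.185, 0.001]
contact_force: [2.5, -0.4, 6.5]
finger_gap: 0.311
```

```bash
python3 -c "
from h import *
look('s11.png');prof('s11.png');grab('top','t11.png')
L=[cv2.resize(cv2.imread('pics/'+f)[y:y+60,235:305],None,fx=5.7,fy=5,interpolation=0) for f,y in(('s10.png',212),('s11.png',212),('t10.png',150),('t11.png',150))]
cv2.imwrite('pics/c6.png',np.vstack([np.hstack(L[:2]),np.hstack(L[2:])]))"
```

```text
pos [605.   99.1 162.1] phi 1.412 r 76.1 F [ 2.5 -0.4  6.5] gap 0.311 t 8.15
track (11.625, -2.25, 0.7987827658653259) px/mm 0.2599553022150758
s11.png [97, 101, 102, 102, 102, 103, 102, 104, 108, 111, 112, 111, 110, 98, 86, 77, 72, 64, 60, 62, 61, 62, 60, 63, 66, 66, 66, 63, 56, 40, 32, 39, 52, 54, 49, 45, 44, 43]
```

View pics/c6.png

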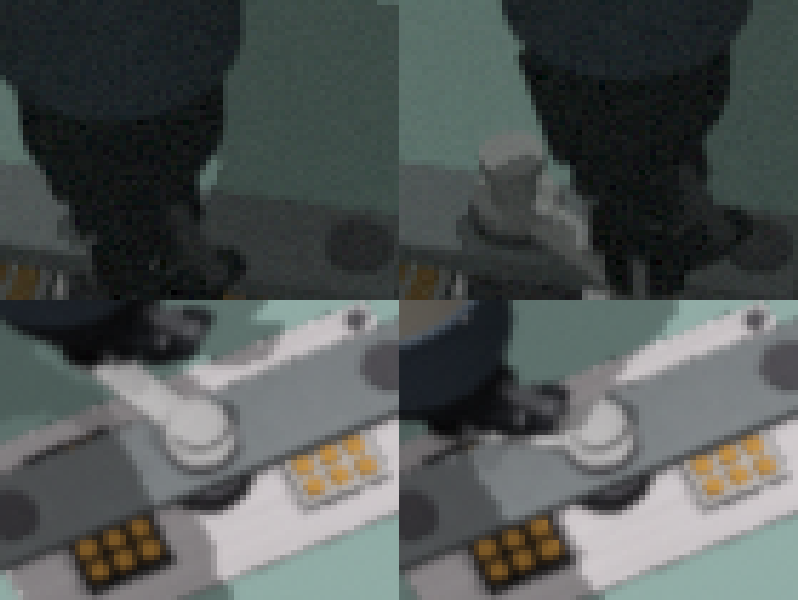

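The head is clear again in s11 and looks lower. I check its upper edge by colour (green table against grey head), frame by frame.

Run:
```python
from h import *
for f in ['s2','s4','s5','s7','s8','s9','s11']:
    im=cv2.imread(f'pics/{f}.png').astype(float)
    for c0,c1 in((250,254),(254,258)):
        a=im[226:262,c0:c1].mean(1);print(f,c0,(100*(a[:,1]-a[:,2])/a.sum(1)).round().astype(int).tolist())
```

```text
s2 250 [7, 7, 7, 7, 7, 7, 7, 7, 7, 7, 6, 6, 5, 2, 2, 1, 1, 2, 1, 1, 2, 3, 1, 1, 1, 1, 1, 2, 2, 2, 1, 2, 2, 2, 2, 3]
s2 254 [7, 6, 6, 7, 7, 7, 7, 7, 7, 7, 7, 5, 3, 1, 1, 1, 1, 2, 1, 1, 2, 1, 1, 1, 1, 1, 1, 1, 1, 2, 1, 2, 2, 1, 3, 2]
s4 250 [7, 6, 7, 7, 7, 7, 7, 7, 7, 7, 6, 5, 3, 2, 1, 1, 1, 1, 2, 1, 1, 2, 2, 1, 1, 2, 2, 1, 2, 1, 1, 1, 2, 4, 3, 3]
s4 254 [7, 7, 7, 7, 6, 7, 7, 6, 6, 6, 5, 2, 2, 1, 1, 2, 2, 1, 1, 1, 2, 1, 1, 1, 2, 2, 2, 1, 2, 2, 1, 1, 2, 1, 2, 3]
s5 250 [6, 6, 6, 5, 5, 5, 5, 3, 3, 2, 2, 1, 2, 2, 1, 1, 2, 1, 2, 1, 1, 1, 2, 1, 1, 1, 2, 2, 1, 1, 1, 1, 2, 3, 3, 4]
s5 254 [7, 7, 7, 7, 7, 7, 6, 7, 7, 7, 6, 3, 2, 2, 2, 1, 2, 2, 1, 1, 1, 1, 1, 2, 2, 1, 1, 1, 1, 1, 1, 2, 2, 2, 3, 1]
s7 250 [7, 6, 6, 7, 7, 7, 7, 7, 7, 6, 5, 3, 1, 1, 1, 2, 1, 1, 1, 1, 1, 2, 1, 1, 1, 1, 1, 1, 1, 1, 1, 1, 2, 1, 2, 3]
s7 254 [7, 7, 7, 7, 7, 7, 7, 7, 7, 6, 4, 2, 1, 2, 2, 1, 1, 1, 1, 1, 2, 2, 2, 1, 1, 2, 2, 2, 1, 1, 1, 1, 2, 2, 2, 2]
s8 250 [7, 7, 7, 7, 7, 7, 7, 7, 7, 6, 5, 2, 1, 1, 2, 1, 1, 1, 1, 2, 3, 1, 2, 2, 1, 1, 1, 2, 1, 2, 1, 2, 2, 1, 3, 2]
s8 254 [6, 7, 7, 7, 7, 7, 7, 7, 7, 6, 3, 2, 1, 2, 2, 1, 2, 1, 1, 1, 2, 1, 1, 2, 2, 2, 2, 1, 1, 1, 2, 1, 2, 1, 1, 3]
s9 250 [8, 5, 6, 7, 5, 6, 6, 7, 7, 7, 3, 2, 1, 2, 1, 1, 1, 1, 1, 1, 2, 1, 2, 1, 1, 1, 1, 1, 1, 1, 1, 1, 1, 1, 3, 1]
s9 254 [6, 7, 7, 7, 7, 7, 7, 7, 6, 5, 2, 1, 1, 1, 1, 1, 1, 1, 1, 1, 1, 1, 1, 2, 2, 1, 1, 1, 1, 1, 1, 1, 1, 1, 2, 4]
s11 250 [6, 7, 6, 7, 7, 7, 7, 7, 7, 7, 7, 6, 5, 2, 2, 1, 1, 1, 1, 1, 1, 1, 2, 1, 2, 2, 1, 1, 2, 1, 2, 2, 2, 4, 2, 3]
s11 254 [7, 7, 7, 7, 7, 7, 7, 7, 7, 7, 6, 6, 3, 1, 1, 1, 1, 1, 1, 1, 1, 1, 2, 2, 1, 2, 2, 1, 1, 2, 1, 1, 1, 2, 2, 3]
```

The upper edge went 11.5 → 9.3 px while rising, then 11.7 at s11. That is a 2.4 px drop, or about 11.5 mm allowing for the rise, so the bolt dropped between phi 6.5 and 7.7. The stated starting height (157 mm or more) favours the earlier part. I hold briefly, then turn forward about 7.36 rad to phi ≈ 0.34, where the head stays visible.

Run:
```python
from h import *
C[:]=[593.2,24.4]
r=rows(7.7,-.16,46)
for k in range(0,46,8): print(r[k:k+8])
```

```text
[[0.47, -0.11], [0.44, -0.18], [0.41, -0.25], [0.36, -0.31], [0.31, -0.37], [0.25, -0.41], [0.18, -0.45], [0.1, -0.47]]
[[0.03, -0.48], [-0.05, -0.48], [-0.12, -0.46], [-0.2, -0.44], [-0.26, -0.4], [-0.32, -0.35], [-0.38, -0.3], [-0.42, -0.23]]
[[-0.45, -0.16], [-0.47, -0.09], [-0.48, -0.01], [-0.48, 0.06], [-0.46, 0.14], [-0.43, 0.21], [-0.39, 0.28], [-0.34, 0.33]]
[[-0.29, 0.39], [-0.22, 0.43], [-0.15, 0.46], [-0.08, 0.47], [0.0, 0.48], [0.08, 0.47], [0.15, 0.45], [0.22, 0.42]]
[[0.29, 0.38], [0.34, 0.33], [0.39, 0.27], [0.43, 0.21], [0.46, 0.14], [0.48, 0.06], [0.48, -0.01], [0.47, -0.09]]
[[0.45, -0.16], [0.42, -0.23], [0.38, -0.3], [0.32, -0.35], [0.26, -0.4], [0.2, -0.44]]
```

Request:
play_rows:
  plan:
    - [0,0,0,0,0,0,0]
    - [0,0,0,0,0,0,0]
    - [0,0,0,0,0,0,0]

```text
clock: 8.55
eef_pos: [605.0, 99.1, 162.0]
eef_rot: [-0.0, 0.983, -0.185, 0.0]
contact_force: [0.1, 1.5, 6.4]
finger_gap: 0.314
```

Request:
play_rows:
  plan:
    - [0,0.47,-0.11,0,0,0,0]
    - [0,0.44,-0.18,0,0,0,0]
    - [0,0.41,-0.25,0,0,0,0]
    - [0,0.36,-0.31,0,0,0,0]
    - [0,0.31,-0.37,0,0,0,0]
    - [0,0.25,-0.41,0,0,0,0]
    - [0,0.18,-0.45,0,0,0,0]
    - [0,0.1,-0.47,0,0,0,0]

```text
clock: 9.35
eef_pos: [668.3, 34.8, 162.0]
eef_rot: [-0.0, 0.983, -0.185, 0.0]
contact_force: [-0.6, 1.0, 8.3]
finger_gap: 0.309
```

Request:
play_rows:
  plan:
    - [0,0.03,-0.48,0,0,0,0]
    - [0,-0.05,-0.48,0,0,0,0]
    - [0,-0.12,-0.46,0,0,0,0]
    - [0,-0.2,-0.44,0,0,0,0]
    - [0,-0.26,-0.4,0,0,0,0]
    - [0,-0.32,-0.35,0,0,0,0]
    - [0,-0.38,-0.3,0,0,0,0]
    - [0,-0.42,-0.23,0,0,0,0]

```text
clock: 10.15
eef_pos: [624.9, -43.5, 162.0]
eef_rot: [-0.001, 0.983, -0.185, 0.001]
contact_force: [-0.4, 3.9, 9.1]
finger_gap: 0.308
```

```bash
python3 -c "
from h import *
look('s12.png')"
```

```text
pos [624.9 -43.5 162. ] phi -1.129 r 74.7 F [-0.4  3.9  9.1] gap 0.308 t 10.15
track (9.75, 9.375, 0.7624009251594543) px/mm 0.2599553022150758
```

Leading well (5.15 of the planned 5.14 rad reached, low forces); continuing.

Request:
play_rows:
  plan:
    - [0,-0.45,-0.16,0,0,0,0]
    - [0,-0.47,-0.09,0,0,0,0]
    - [0,-0.48,-0.01,0,0,0,0]
    - [0,-0.48,0.06,0,0,0,0]
    - [0,-0.46,0.14,0,0,0,0]
    - [0,-0.43,0.21,0,0,0,0]
    - [0,-0.39,0.28,0,0,0,0]
    - [0,-0.34,0.33,0,0,0,0]

```text
clock: 11.0
eef_pos: [537.6, -24.7, 162.0]
eef_rot: [-0.0, 0.983, -0.185, 0.001]
contact_force: [1.8, 1.3, 6.1]
finger_gap: 0.312
```

Request:
play_rows:
  plan:
    - [0,-0.29,0.39,0,0,0,0]
    - [0,-0.22,0.43,0,0,0,0]
    - [0,-0.15,0.46,0,0,0,0]
    - [0,-0.08,0.47,0,0,0,0]
    - [0,0,0.48,0,0,0,0]
    - [0,0.08,0.47,0,0,0,0]
    - [0,0.15,0.45,0,0,0,0]
    - [0,0.22,0.42,0,0,0,0]

```text
clock: 11.8
eef_pos: [530.2, 64.6, 162.0]
eef_rot: [0.0, 0.983, -0.185, 0.0]
contact_force: [1.8, -2.6, 5.6]
finger_gap: 0.313
```

```bash
python3 -c "
from h import *
look('s13.png');prof('s13.png')"
```

```text
pos [530.2  64.6 162. ] phi 2.568 r 74.8 F [ 1.8 -2.6  5.6] gap 0.313 t 11.8
track (1.375, 0.625, 0.8859776854515076) px/mm 0.2599553022150758
s13.png [102, 102, 101, 102, 103, 102, 102, 103, 102, 102, 96, 80, 76, 77, 77, 76, 76, 76, 76, 71, 60, 60, 61, 62, 66, 68, 67, 62, 56, 42, 33, 40, 51, 55, 49, 45, 46, 40]
```

The same crank position now shows the head 3.0 px (11.5 mm) lower than at the start, which confirms the drop. Finishing the turn.

Request:
play_rows:
  plan:
    - [0,0.29,0.38,0,0,0,0]
    - [0,0.34,0.33,0,0,0,0]
    - [0,0.39,0.27,0,0,0,0]
    - [0,0.43,0.21,0,0,0,0]
    - [0,0.46,0.14,0,0,0,0]
    - [0,0.48,0.06,0,0,0,0]
    - [0,0.48,-0.01,0,0,0,0]
    - [0,0.47,-0.09,0,0,0,0]

```text
clock: 12.65
eef_pos: [614.0, 97.2, 162.0]
eef_rot: [-0.0, 0.983, -0.185, 0.0]
contact_force: [-1.1, -0.2, 7.9]
finger_gap: 0.313
```

Request:
play_rows:
  plan:
    - [0,0.45,-0.16,0,0,0,0]
    - [0,0.42,-0.23,0,0,0,0]
    - [0,0.38,-0.3,0,0,0,0]
    - [0,0.32,-0.35,0,0,0,0]
    - [0,0.26,-0.4,0,0,0,0]
    - [0,0.2,-0.44,0,0,0,0]
    - [0,0,0,0,0,0,0]
    - [0,0,0,0,0,0,0]

```text
clock: 13.45
eef_pos: [664.9, 49.1, 162.0]
eef_rot: [0.0, 0.983, -0.185, 0.001]
contact_force: [0.9, -0.8, 6.5]
finger_gap: 0.31
```

Run:
```python
from h import *
look('s14.png');prof('s14.png')
im=cv2.imread('pics/s14.png').astype(float)
for c0,c1 in((250,254),(254,258)):
    a=im[226:262,c0:c1].mean(1);print(c0,(100*(a[:,1]-a[:,2])/a.sum(1)).round().astype(int).tolist())
L=[cv2.resize(cv2.imread('pics/'+f)[212:272,235:305],None,fx=5.7,fy=5.7,interpolation=0) for f in('s9.png','s14.png')]
cv2.imwrite('pics/c7.png',np.hstack(L))
# bolt-top height from far and near disc edges on the axis, start vs now
```

```text
pos [664.9  49.1 162. ] phi 0.336 r 76.2 F [ 0.9 -0.8  6.5] gap 0.31 t 13.45
track (11.125, 10.0, 0.6536938548088074) px/mm 0.2599553022150758
s14.png [35, 30, 31, 31, 25, 28, 30, 31, 34, 40, 49, 54, 65, 75, 84, 96, 101, 100, 97, 93, 78, 52, 50, 49, 58, 78, 88, 77, 71, 58, 47, 33, 32, 31, 34, 34, 32, 31]
250 [7, 8, 8, 6, 5, 8, 6, 6, 5, 12, 6, 5, 9, 6, 4, 10, 11, 1, 3, 3, 2, 3, 4, 4, 5, 2, 8, 2, 3, 2, 2, 2, 3, 3, 1, 4]
254 [6, 6, 7, 7, 8, 6, 5, 5, 8, 4, 7, 6, 8, 6, 7, 5, 2, 1, 1, 1, 1, 1, 1, 1, 1, 1, 1, 2, 1, 1, 1, 1, 1, 2, 2, 3]
```

View pics/c7.png

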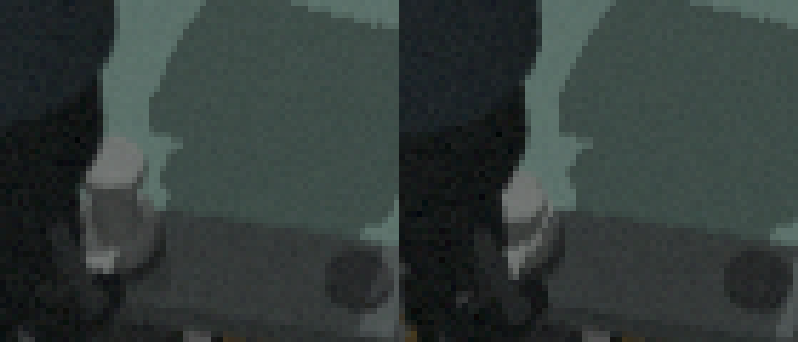

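Head edges moved 5.9–6.2 px (23–24 mm) from just before the drop: 12 mm from the drop and 12 mm from the turn. The knob is still held, with the crank between −0.12 and +1.1 rad of exactly one turn from the drop. A short hold, then I hand in.

Request:
play_rows:
  plan:
    - [0,0,0,0,0,0,0]
    - [0,0,0,0,0,0,0]
    - [0,0,0,0,0,0,0]
    - [0,0,0,0,0,0,0]

```text
clock: 13.9
eef_pos: [664.8, 49.5, 162.0]
eef_rot: [0.0, 0.983, -0.185, 0.001]
contact_force: [0.4, -0.5, 6.1]
finger_gap: 0.313
```

```bash
python3 -c "
from h import *
s=manip.read_state();print(s['eef_pos'],abs(s['qd']).max(),s['finger_gap'],s['contact_force']);print(manip.close_job())"
```

```text
[664.75389899  49.47555227 162.0466984 ] 0.0008689517519835086 0.3133602766496418 [ 0.41795869 -0.53296209  6.09009204]
the job is handed in; nothing more can be done
None
```

I gripped the knob, cranked backward about 5.4 rad until the bolt dropped, then cranked forward about 7.36 rad. I handed the job in at about 13.9 s, still gripping the knob with the crank at rest; no verdict is reported.

- **Drop:** it came between 4.2 and 5.4 rad of backward turning. The head was hidden behind the gripper there, so I don't know the exact moment. Near the crank's starting position, the head later stood 11.5 mm lower than at the start, which confirms it.
- **Final position:** the crank is between 0.1 rad short of and 1.1 rad past one full turn from the drop, inside the quarter-turn tolerance.
- **Height:** the bolt top sank 23–24 mm from just before the drop. I put it at about 140–144 mm, against the required 138–146 mm. Only the fall is well measured: a rough first two-view fix of the start height, which I set aside, would have put the bolt top just above 146 mm.
- **Grip at hand-in:** finger opening was 0.31 (about 26 mm on the 28 mm knob), the grip was set to 50 N and the arm was still. I didn't measure the contact force on the knob directly.
- **Other things on the table:** I kept clear of them but did not re-measure where they stand.

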